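# Tip a drained loaf tin onto its bottom and push it home on the pastry board

### The job

The dark loaf tin has been left on its long side on the pastry board to drain. Push it over so that it sits on its bottom with the mouth up, then push it along the board until a long side lies flush against the board's raised rear lip. Only push it, never pick it up, and leave everything else standing where it is.

Things in the scene. Friction and masses are not known exactly. Their poses are not given: they have to be found in the camera images.
- loaf_tin: Dark steel loaf tin, open on one face: bottom 210 x 105 mm, 65 mm deep, 4 mm walls, 0.3-0.65 kg, loose. Starts on a long side: 105 mm high, 210 wide (its y), 65 thick (its x). Origin: centre of the outer face of the side wall it starts on; z runs from that wall to the other long one, up at the start; -x: way the mouth faces (first to the robot); +x: way the bottom faces (first to the lip).
- tin_center (a point): Middle of the loaf tin's outer block, 52.5 mm from its origin along its z; axes as the tin's. 52.5 mm above the board while the tin stands on its side, 32.5 mm once on its bottom. Outer bottom at +32.5 mm in x, rim of the mouth at -32.5 mm. Thin lugs, 15 mm long, 60 mm wide, stick out of the short ends at the rim.
- tin_rim (a point): Middle of the upper rim of the mouth as the tin stands at first: tin frame x = -32.5, y = 0, z = 105 mm. Pushed here along the tin's +x, the tin pivots about its lower bottom edge, this edge rising up to 18 mm; after about 25 degrees (some 52 mm of push) it passes its balance and falls onto its bottom by itself.
- board: Fixed pale wooden pastry board, 360 x 520 mm (x, y), top 18 mm above the counter. Origin on the counter; plate from x = -190 to +170, y = -260 to +260 mm; +x points to the rear lip, away from the robot; z up. A dark lip 22 mm wide, 26 mm high above the plate, runs along the whole rear edge, its robot-side face at x = +150 mm.
- lip (a point): Middle of the lip's robot-side face, at the level of the plate's top (board frame x = 150, y = 0, z = 18 mm); axes as the board's. With the tin home, tin_center lies 52.5 mm from it in -x.
- pepper_mill: Dark wooden pepper mill, 44 mm across, 110 mm high, standing on the board near one end. Bystander, loose, to be left alone; origin at the centre of its underside.
- spice_jar: Spice jar with a red cap, 44 mm across, 90 mm high, standing on the board near one end. Bystander, loose, to be left alone; origin at the centre of its underside.
- mug: Blue mug, 80 mm across plus handle, 95 mm high, on the counter beside the board. Bystander, loose, to be left alone; origin at the centre of its underside.
- tumbler: Green glass tumbler, 72 mm across, 100 mm high, on the counter beside the board. Bystander, loose, to be left alone; origin at the centre of its underside.
- soap_bottle: Green soap bottle, 60 mm across, 180 mm high, on the counter beside the board. Bystander, loose, to be left alone; origin at the centre of its underside.
- storage_jar: Amber storage jar with a steel lid, 84 mm across, 140 mm high, on the counter beside the board. Bystander, loose, to be left alone; origin at the centre of its underside.
Things that resemble listed ones, but are neither listed nor needed, are in the scene too. What is meant by the loaf_tin is not green or red, and is the larger of those in its own colour.

How it is judged:
By the outcome, as a careful person would: the job done as asked, in the order asked, and still so for the second after the job is handed in, with the robot touching nothing.
It also fails if it takes over 45 s, if anything falls off the work surface, if the arm or the gripper's body presses on something with over 40 N, if the wrist force passes 120 N, or if a joint passes its speed limit or range.

### The arm

A 6-joint arm with a two-finger parallel gripper is mounted at the origin on the work surface. World frame = base frame: x ahead of the robot, y to its left, z up, the work surface at z = 0. Lengths are in m, angles in degrees, forces in N, time in s.
With the tool pointing down it reaches from about 0.35 to 0.875 m from the base axis. Payload 4.2 kg.
Tool frame: the origin (TCP) lies on the centre line of the jaws, within the pads' length; the fingertips stand 19 mm ahead of it and the grasp point (between the pads) is the TCP; z points along the fingers, y is the line along which they close (so a half turn about z gives the same grasp; the last joint's range is limited). The gripper opens to 87 mm and grips with 3 to 60 N. Pads are 19 mm wide; open, the fingers measure 117 mm over their backs; the gripper's body (75 mm by 190 mm) begins 51 mm behind the grasp point.
Start: joints at [84.718, 22.042, 0.453, 0, -68.411, -14.817], TCP at [0.215, 0.587, 0.208] pointing down, gripper open.
Joint ranges: [-179.83, 179.83], [-69.29, 118.12], [-61.27, 80.66], [-181.25, 117.63], [-171.15, -9.14], [-177.46, 177.46]. Speed limits (degrees/s): [159.86, 159.86, 180, 180, 180, 180].

### API

Orientations are given as a 3x3 rotation matrix whose columns are the frame's x, y, z axes.
In Python, from station import sense, capture, finish_job, search_frame, masks_of gives the robot as it stands.
- The arm moves only by the tool drive_tool, never from a script. Its argument "rows" is a list of rows, each a list of 7 numbers: the opening in per cent of the stroke, from 0 (shut) to 100 (fully open), then the shift along the world's x, y, z in mm, then the turn, a rotation vector about the world's x, y, z in rad. In form: [[fingers, dx, dy, dz, wx, wy, wz], ...]. A call has 1 to 5 rows; each row shifts and turns the commanded pose from where the row before left it; what a row does not reach is not made up. A row lasts 1/12 s, in which the tool goes at most 41.7 mm and 7.16 degrees, less where a joint would pass 70% of its speed; a pose out of reach is approached as far as the arm can. A call is refused whole if a number of a shift passes 41.7 or a number of a turn 0.125, either way. A call with a gripper value outside its range is refused whole. The fingers move at their own pace and stop on an object; the grip force is fixed at half the most. Time passes only in rows, so rows that do not move let the fingers close. It gives the time, the measured TCP pose, the force, the opening and the grip force at its end, in the units of the state.
- sense(): the state, without advancing time (a new reading comes with each control period).
- capture(name): name is "scene" or "side" or "wrist"; returns a dict with "frame" (384x512x3 uint8, red, green, blue), "z_map" (384x512 float32, m along the optical axis (not along the pixel's ray), 0 where there is no reading), "fx", "fy", "cx", "cy" (pixels), "R" (3x3) and "t" (3): a world point X has camera coordinates R X + t; the wrist camera has in their place "T_tool_cam" (4x4, takes a point from camera to tool coordinates, whose origin is the TCP and whose axes are the flange's). Camera axes: x right, y down, z forward; pixel columns grow to the right and rows downward; lengths in m; the calibration is good to about 2 mm. A picture is of the moment at which its call begins: read the wrist's pose just before it.
- finish_job(): hands the job in; it is judged then, once.
Trained networks look in a picture, given as the dict that the camera call returned (one of the last four; its "shot" number tells which), for a name from the list of things; names that differ only in an ending like _2 or _b are one class to them, and where a whole thing is asked for, a point or a joint stands for the part that bears it (a point fixed in the world has none). Each returns a list of dicts, best first, with "p" (0 to 1); they miss things now and then, are a little off and sometimes report something else, mostly with a low value. They report only what shows in the picture. A call takes as long as a camera call. They do not tell look-alikes from the thing itself.
- search_frame(label, picture): "xy" ([column, row] in pixels, amid what is visible of it).
- masks_of(label, picture): "region" (384x512 bool, what is visible of it) and "xy" ([column, row] in pixels, amid what is visible of it).
The state is a dict: "time_s": time; "joints": joint angles; "joint_velocities": joint speeds; "effort": joint torques, N m; "tcp_pos": TCP position; "ee_rot": TCP orientation; "wrist_force": force on the tool from outside, world axes, zero at the start; "moment": the same for the moment, N m; "gripper_width": opening from 0.0 (shut) to 1.0 (fully open); "gripper_force": force on a finger pad.
Only numpy, scipy, OpenCV 4.12 (cv2) and the standard library are available. Lean on these libraries where they do the work, as an engineer would, in place of code of your own. Each camera call takes 0.05 s, during which the arm holds its last target. There are 200 camera calls.

## Working session

There is one attempt and no reset: what is moved stays moved. The work goes in short steps, Python scripts to look and compute and a tool call to move; the robot and the scene stay as the last step left them, time stands still between calls to the robot, and variables do not carry over. Pictures are saved under pics/ and viewed, at most 10 in all, crops included, and the job is handed in when it is done.

Besides the shell and the picture viewer there is one more tool, called after "Request:" as a command line: name --pt "numbers of a row" for each row, then --argument value for the rest. drive_tool: Moves the arm, as the interface text tells. Its arguments: {"type":"object","properties":{"rows":{"type":"array"}},"required":["rows"]}

```bash
mkdir -p pics
cat > h.py <<'E'
import numpy as np, cv2
from station import *
def pts(c,m=None):
    z=c["z_map"]; v,u=np.nonzero((z>0)&(m if m is not None else True)); d=z[v,u]
    P=np.stack([(u-c["cx"])/c["fx"]*d,(v-c["cy"])/c["fy"]*d,d],1)
    return (P-c["t"])@c["R"],u,v
def save(c,n): cv2.imwrite(f"pics/{n}.png",c["frame"][:,:,::-1])
E
python3 - <<'E'
from h import *
np.set_printoptions(precision=3,suppress=True)
a=capture("scene");b=capture("side")
cv2.imwrite("pics/a.png",cv2.resize(np.vstack([a["frame"],b["frame"]])[:,:,::-1],(450,600)) if 0 else np.hstack([cv2.resize(x["frame"],(400,300)) for x in (a,b)])[:,:,::-1])
save(a,"scene0")
for n,c in (("scene",a),("side",b)):
  for l in ["loaf_tin","board","pepper_mill","spice_jar","mug","tumbler","soap_bottle","storage_jar"]:
    for r in masks_of(l,c)[:3]:
      if r["p"]<.3: continue
      P,_,_=pts(c,r["region"])
      if len(P): print(n,l,round(r["p"],2),r["xy"],np.percentile(P,[3,50,97],axis=0).ravel())
E
```

```text
scene loaf_tin 0.86 [131.7, 235.9] [ 0.233 -0.327 -0.001  0.338 -0.293  0.073  0.381 -0.231  0.077]
scene loaf_tin 0.78 [292.3, 139.5] [0.315 0.368 0.001 0.411 0.457 0.049 0.527 0.515 0.107]
scene loaf_tin 0.77 [363.8, 181.4] [0.684 0.318 0.003 0.759 0.324 0.047 0.821 0.363 0.071]
scene board 0.74 [262.9, 273.1] [ 0.437 -0.357  0.014  0.662 -0.209  0.018  0.79   0.126  0.044]
scene pepper_mill 0.75 [302.0, 192.2] [0.596 0.11  0.016 0.627 0.119 0.068 0.642 0.141 0.123]
scene spice_jar 0.92 [210.2, 292.5] [ 0.608 -0.35   0.023  0.632 -0.339  0.08   0.643 -0.314  0.109]
scene spice_jar 0.39 [262.1, 272.6] [ 0.436 -0.358  0.007  0.66  -0.21   0.018  0.791  0.128  0.044]
scene spice_jar 0.36 [240.7, 222.6] [ 0.515 -0.197  0.024  0.566 -0.129  0.105  0.578  0.004  0.124]
scene mug 0.72 [159.7, 328.4] [ 0.555 -0.499  0.005  0.587 -0.442  0.057  0.63  -0.4    0.094]
scene mug 0.3 [239.8, 224.5] [ 0.515 -0.197  0.024  0.567 -0.128  0.104  0.578  0.004  0.124]
scene tumbler 0.8 [260.0, 166.5] [0.389 0.179 0.004 0.426 0.193 0.07  0.451 0.244 0.099]
scene soap_bottle 0.74 [116.8, 296.5] [ 0.454 
[... 602 characters left out ...]
0.082 0.634 0.138 0.124]
side spice_jar 0.69 [384.6, 298.9] [ 0.598 -0.35   0.028  0.608 -0.337  0.081  0.632 -0.315  0.109]
side spice_jar 0.58 [406.9, 352.8] [ 0.55  -0.479  0.004  0.587 -0.436  0.059  0.626 -0.399  0.095]
side mug 0.96 [405.9, 352.2] [ 0.55  -0.48   0.004  0.589 -0.437  0.059  0.626 -0.399  0.095]
side tumbler 0.96 [211.0, 174.3] [0.384 0.179 0.002 0.413 0.192 0.07  0.446 0.247 0.1  ]
side tumbler 0.71 [296.2, 230.3] [ 0.51  -0.196  0.019  0.535 -0.11   0.101  0.572  0.013  0.124]
side soap_bottle 0.83 [354.3, 371.5] [ 0.431 -0.474  0.105  0.45  -0.459  0.135  0.476 -0.436  0.181]
side storage_jar 0.59 [241.7, 162.5] [0.479 0.188 0.006 0.51  0.2   0.091 0.553 0.251 0.141]
```

View pics/scene0.png

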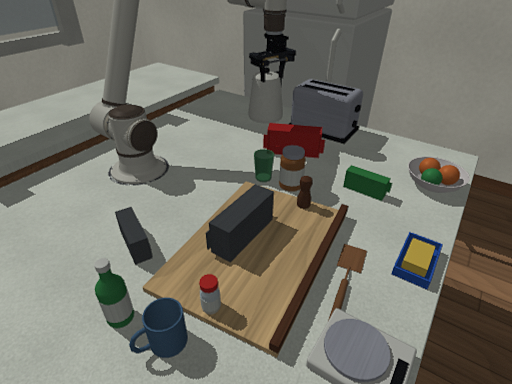

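View pics/a.png

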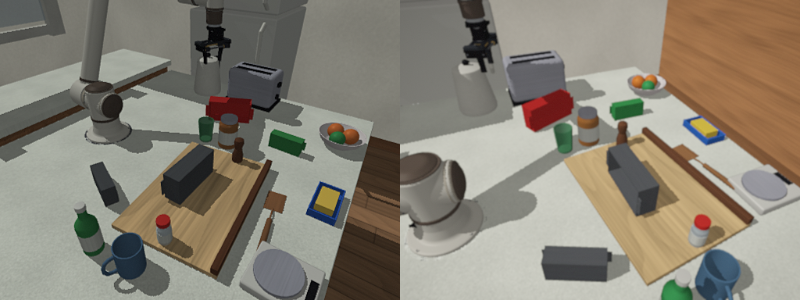

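The scene shows the dark tin on the board at about (241, 223), with the lip running from (345, 207) to (280, 340). The mill is at (303, 192) and the spice jar at (210, 292). The dark thing at (132, 235) is a smaller look-alike off the board. Next I measure the tin's and the lip's yaw.

```bash
cat >> h.py <<'E'
def rect(Q): 
    r=cv2.minAreaRect((Q[:,:2]*1000).astype(np.float32)); return np.round(r[0],1),np.round(r[1],1),round(r[2],2)
def survey(tlo,thi,show=True):
    T=[];L=[]
    for n in("scene","side"):
        c=capture(n); P,u,v=pts(c); f=c["frame"][v,u].astype(int)
        inb=(P[:,0]>.38)&(P[:,0]<.85)&(P[:,1]>-.3)&(P[:,1]<.10)
        t=P[inb&(P[:,2]>tlo)&(P[:,2]<thi)&(f.max(1)<90)&(np.ptp(f,axis=1)<25)]
        l=P[(P[:,0]>.55)&(P[:,0]<.85)&(P[:,1]>-.4)&(P[:,1]<.2)&(abs(P[:,2]-.044)<.004)&(f[:,0]-f[:,2]>15)&(f[:,0]<130)]
        print(n,"tin",len(t),rect(t) if len(t)>5 else "","lip",len(l),rect(l) if len(l)>5 else "")
        T.append(t);L.append(l)
    return np.vstack(T),np.vstack(L)
E
python3 - <<'E'
from h import *
T,L=survey(.119,.127)
for n,Q in(("T",T),("L",L)):
    print(n,rect(Q)); d=Q[:,:2]-Q[:,:2].mean(0); w=np.linalg.svd(d,full_matrices=False)[2][0]; print(Q.mean(0),np.degrees(np.arctan2(w[1],w[0])), len(Q))
    print(cv2.boxPoints(cv2.minAreaRect((Q[:,:2]*1000).astype(np.float32))).round())
E
```

```text
scene tin 1254 (array([544.5, -90.8]), array([212.3,  67.7]), 89.63) lip 1477 (array([684.4, -92.1]), array([191.1, 520.6]), 6.13)
side tin 1390 (array([541.4, -90.5]), array([211.3,  65. ]), 89.57) lip 1146 (array([672.2, -95. ]), array([212.2, 514.7]), 5.52)
T (array([543.6, -90.8]), array([212.3,  69.4]), 89.63)
[ 0.54254991 -0.10305763  0.12259033] -90.59104894055179 2644
[[ 508. -197.]
 [ 578. -197.]
 [ 579.   15.]
 [ 510.   16.]]
L (array([672.5, -93.4]), array([215.1, 520.6]), 6.13)
[ 0.76816075 -0.13145885  0.04338672] 97.94892638561294 2623
[[ 538.  154.]
 [ 593. -364.]
 [ 807. -341.]
 [ 752.  177.]]
```

Run:
```python
from h import *
s=sense(); print(np.round(s["ee_rot"],3),s["time_s"],s["gripper_width"])
for n in("scene","side"):
    c=capture(n);P,u,v=pts(c);f=c["frame"][v,u].astype(int)
    Q=P[(P[:,0]>.70)&(P[:,0]<.84)&(P[:,1]>-.38)&(P[:,1]<.19)&(P[:,2]>.036)&(P[:,2]<.052)]
    for _ in range(3):
        l=cv2.fitLine(Q[:,:2].astype(np.float32),cv2.DIST_HUBER,0,.001,.001).ravel(); nn=np.array([l[1],-l[0]]);nn*=np.sign(nn[0])
        d=(Q[:,:2]-l[2:])@nn; Q=Q[abs(d)<.02]
    print(n,len(Q),"yaw",np.degrees(np.arctan2(nn[1],nn[0])),"front/back x at y=-.09",[ ((l[2:]@nn+k)-nn[1]*-.09)/nn[0] for k in np.percentile(d,[1,50,99])],np.median(Q[:,2]))
```

```text
[[ 0.939 -0.344 -0.   ]
 [-0.344 -0.939 -0.   ]
 [-0.     0.    -1.   ]] 1.0 1.0030411260350418
scene 1505 yaw 6.0456505 front/back x at y=-.09 [np.float64(0.7581792257828769), np.float64(0.7697051851619504), np.float64(0.7799500348168156)] 0.0434853070460532
side 1457 yaw 6.020625 front/back x at y=-.09 [np.float64(0.7542426863483437), np.float64(0.7632342578673881), np.float64(0.777846752788153)] 0.04319622879437243
```

Request:
drive_tool --pt "100 0 0 40 0 0 0" --pt "100 0 -40 0 0 0 0" --pt "100 10 -40 0 0 0 0" --pt "100 12 -38 0 0 0 0" --pt "100 12 -38 0 0 0 0"

```text
time_s: 1.52
tcp_pos: [0.2487, 0.4293, 0.2486]
ee_rot: [[0.939, -0.343, 0.0], [-0.343, -0.939, 0.0], [-0.0, -0.0, -1.0]]
wrist_force: [1.0, 0.5, 0.6]
gripper_width: 0.997
gripper_force: 0.0
```

Request:
drive_tool --pt "100 30 -28 0 0 0 0.115" --pt "100 30 -28 0 0 0 0.115" --pt "100 30 -28 0 0 0 0.115" --pt "100 20 -36 0 0 0 0" --pt "100 20 -36 0 0 0 0"

```text
time_s: 1.93
tcp_pos: [0.3744, 0.2788, 0.2486]
ee_rot: [[1.0, -0.026, 0.0], [-0.026, -1.0, 0.0], [0.0, -0.0, -1.0]]
wrist_force: [0.6, 0.0, 0.7]
gripper_width: 1.0
gripper_force: 0.0
```

Request:
drive_tool --pt "100 10 -38 0 0 0 0" --pt "100 10 -38 0 0 0 0" --pt "100 10 -38 0 0 0 0" --pt "100 10 -38 0 0 0 0" --pt "100 10 -38 0 0 0 0"

```text
time_s: 2.35
tcp_pos: [0.4235, 0.0884, 0.2489]
ee_rot: [[1.0, -0.026, 0.001], [-0.026, -1.0, 0.001], [0.001, -0.001, -1.0]]
wrist_force: [1.1, -0.3, -0.3]
gripper_width: 1.004
gripper_force: 0.0
```

Request:
drive_tool --pt "100 4 -38 0 0 0 0" --pt "100 4 -38 0 0 0 0" --pt "100 4 -38 0 0 0 0" --pt "100 4 -38 0 0 0 0" --pt "100 0 0 0 0 0 0"

```text
time_s: 2.77
tcp_pos: [0.4393, -0.0667, 0.2485]
ee_rot: [[0.999, -0.034, -0.0], [-0.034, -0.999, -0.001], [-0.0, 0.001, -1.0]]
wrist_force: [-0.1, 0.0, 0.2]
gripper_width: 0.998
gripper_force: 0.0
```

Request:
drive_tool --pt "100 0 -24 -20 0 0 0.03" --pt "100 0 0 -39 0 0 0" --pt "100 0 0 -39 0 0 0" --pt "100 0 0 -38 0 0 0" --pt "100 10 0 0 0 0 0"

```text
time_s: 3.18
tcp_pos: [0.4417, -0.0862, 0.106]
ee_rot: [[1.0, 0.0, -0.017], [0.0, -1.0, -0.0], [-0.017, 0.0, -1.0]]
wrist_force: [-1.6, -0.4, -0.6]
gripper_width: 1.0
gripper_force: 0.0
```

Request:
drive_tool --pt "100 20 0 0 0 0 0" --pt "100 15 0 0 0 0 0" --pt "100 8 0 0 0 0 0" --pt "100 5 0 0 0 0 0" --pt "100 5 0 0 0 0 0"

```text
time_s: 3.6
tcp_pos: [0.5035, -0.0855, 0.1135]
ee_rot: [[1.0, 0.003, 0.001], [0.003, -1.0, 0.0], [0.001, -0.0, -1.0]]
wrist_force: [0.4, -0.8, -0.7]
gripper_width: 1.0
gripper_force: 0.0
```

Request:
drive_tool --pt "100 4 0 0 0 0 0" --pt "100 4 0 0 0 0 0" --pt "100 4 0 0 0 0 0" --pt "100 4 0 0 0 0 0" --pt "100 4 0 0 0 0 0"

```text
time_s: 4.02
tcp_pos: [0.5227, -0.0858, 0.1126]
ee_rot: [[1.0, 0.003, 0.0], [0.003, -1.0, 0.0], [0.0, -0.0, -1.0]]
wrist_force: [-0.3, 0.1, 0.2]
gripper_width: 0.999
gripper_force: 0.0
```

Run:
```python
from h import *
a=capture("scene");b=capture("side")
cv2.imwrite("pics/b.png",np.hstack([x["frame"][100:330,120:420] for x in (a,b)])[:,:,::-1])
```

```text
(no output)
```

View pics/b.png

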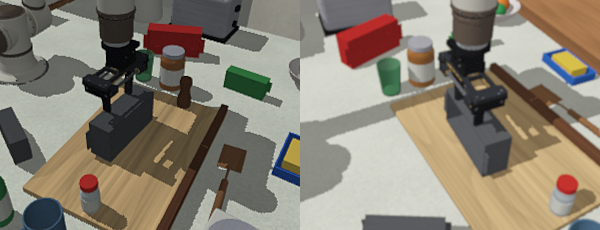

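Run:
```python
from h import *
for n in("scene","side"):
    c=capture(n);P,u,v=pts(c);f=c["frame"][v,u].astype(int)
    Q=P[(P[:,0]>.48)&(P[:,0]<.65)&(((P[:,1]>-.19)&(P[:,1]<-.16))|((P[:,1]>-.02)&(P[:,1]<.01)))&(P[:,2]>.10)&(P[:,2]<.15)&(f.max(1)<110)]
    for x in np.arange(.50,.63,.01):
        q=Q[abs(Q[:,0]-x)<.005]
        if len(q)>3: print(n,round(x,2),len(q),np.percentile(q[:,2],[10,50,90]).round(4))
```

```text
scene 0.51 15 [0.1214 0.1225 0.124 ]
scene 0.52 41 [0.1214 0.1225 0.1236]
scene 0.53 50 [0.1209 0.1227 0.1239]
scene 0.54 56 [0.1216 0.1225 0.1241]
scene 0.55 49 [0.1212 0.1226 0.1239]
scene 0.56 53 [0.1212 0.1223 0.1237]
scene 0.57 59 [0.1213 0.1227 0.1243]
scene 0.58 91 [0.1029 0.1123 0.1225]
side 0.51 60 [0.1193 0.1224 0.1238]
side 0.52 67 [0.1214 0.1227 0.1241]
side 0.53 50 [0.122  0.1229 0.1241]
side 0.54 47 [0.1212 0.1224 0.124 ]
side 0.55 58 [0.1215 0.1228 0.1239]
side 0.56 60 [0.1214 0.123  0.1238]
side 0.57 42 [0.1215 0.1225 0.1237]
```

Run:
```python
from h import *
T,L=survey(.119,.127)
for n in("scene","side"):
    c=capture(n);P,u,v=pts(c)
    for lo,hi in((-.2,-.15),(-.15,-.10),(-.10,-.07),(-.07,-.03),(-.03,.02)):
        for z0,z1 in((.119,.127),(.085,.118),(.13,.16)):
            q=P[(P[:,0]>.42)&(P[:,0]<.62)&(P[:,1]>lo)&(P[:,1]<hi)&(P[:,2]>z0)&(P[:,2]<z1)]
            if len(q)>5: print(n,lo,hi,z0,len(q),np.percentile(q[:,0],[2,25,50,75,98]).round(3))
a=capture("side");cv2.imwrite("pics/c.png",cv2.resize(a["frame"][130:290,220:380],(640,640),interpolation=cv2.INTER_CUBIC)[:600,:,::-1])
```

```text
scene tin 1183 (array([544.8, -91. ]), array([212.7,  67. ]), 89.86) lip 1477 (array([684.2, -91.8]), array([191.3, 520.5]), 6.04)
side tin 418 (array([541.7, -92.2]), array([ 64.4, 207.6]), 0.08) lip 1144 (array([671.3, -94.3]), array([213.2, 516.3]), 5.38)
scene -0.2 -0.15 0.119 337 [0.513 0.53  0.547 0.562 0.577]
scene -0.2 -0.15 0.085 301 [0.514 0.535 0.562 0.576 0.577]
scene -0.15 -0.1 0.119 285 [0.515 0.535 0.551 0.565 0.577]
scene -0.15 -0.1 0.085 102 [0.575 0.576 0.577 0.577 0.578]
scene -0.15 -0.1 0.13 67 [0.514 0.521 0.527 0.533 0.535]
scene -0.1 -0.07 0.119 172 [0.513 0.529 0.546 0.563 0.577]
scene -0.1 -0.07 0.085 62 [0.575 0.576 0.577 0.577 0.578]
scene -0.07 -0.03 0.119 204 [0.513 0.532 0.547 0.563 0.577]
scene -0.07 -0.03 0.085 69 [0.575 0.576 0.577 0.577 0.578]
scene -0.07 -0.03 0.13 74 [0.513 0.52  0.527 0.532 0.535]
scene -0.03 0.02 0.119 199 [0.515 0.534 0.55  0.565 0.577]
scene -0.03 0.02 0.085 73 [0.575 0.577 0.577 0.578 0.578]
side -0.2 -0.15 0.119 487 [0.51  0.524 0.541 0.558 0.574]
side -0.2 -0.15 0.085 276 [0.51  0.524 0.541 0.558 0.573]
side -0.15 -0.1 0.119 335 [0.51  0.523 0.549 0.562 0.574]
side -0.15 -0.1 0.13 92 [0.51  0.514 0.519 0.526 0.532]
side -0.1 -0.07 0.119 68 [0.51  0.513 0.517 0.522 0.527]
side -0.07 -0.03 0.119 78 [0.51  0.513 0.518 0.523 0.529]
side -0.07 -0.03 0.13 73 [0.51  0.512 0.516 0.521 0.531]
side -0.03 0.02 0.119 94 [0.51  0.514 0.521 0.553 0.56 ]
side -0.03 0.02 0.085 41 [0.51  0.511 0.513 0.516 0.524]
```

View pics/c.png

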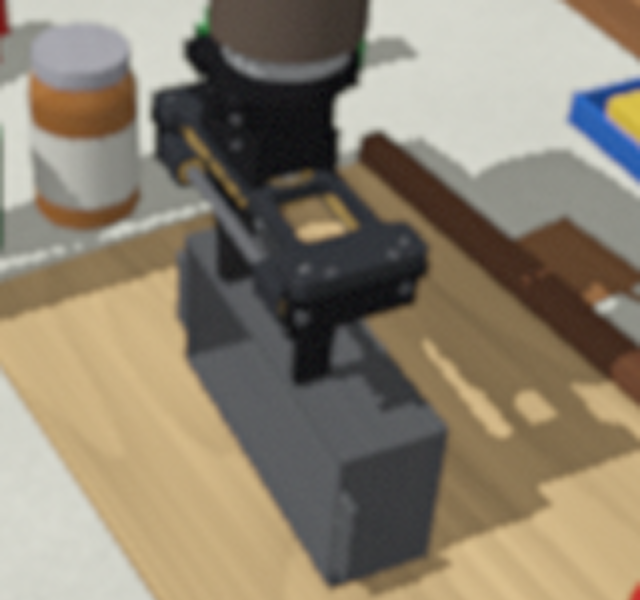

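Run:
```python
from h import *
s=sense(); c=capture("wrist"); print(s["tcp_pos"],s["wrist_force"],s["moment"])
z=c["z_map"];v,u=np.nonzero(z>0);d=z[v,u]
P=np.stack([(u-c["cx"])/c["fx"]*d,(v-c["cy"])/c["fy"]*d,d,np.ones_like(d)],1)@np.array(c["T_tool_cam"]).T
W=P[:,:3]@np.array(s["ee_rot"]).T+s["tcp_pos"]
h,e=np.histogram(W[:,2],bins=np.arange(0,.2,.01));print(h)
for lo in np.arange(.08,.16,.01):
    q=W[(W[:,2]>lo)&(W[:,2]<lo+.01)]
    if len(q)>5: print(round(lo,2),len(q),np.percentile(q[:,:2],[2,50,98],axis=0).round(3).ravel())
save(c,"w1")
```

```text
[ 0.52229337 -0.08577399  0.11244957] [ 0.3486273  -0.96951806 -0.83427075] [-0.02299473 -0.05502864 -0.0376151 ]
[ 3599 80292  1379   362   284   342   390   437   503   575   693   792
 38683   541   540   599   512  1047   823]
0.08 503 [ 0.576 -0.192  0.576 -0.089  0.576  0.007]
0.09 575 [ 0.576 -0.193  0.576 -0.094  0.576  0.009]
0.1 693 [ 0.576 -0.193  0.576 -0.091  0.576  0.009]
0.11 792 [ 0.576 -0.192  0.576 -0.09   0.576  0.009]
0.12 38683 [ 0.514 -0.192  0.549 -0.09   0.575  0.008]
0.13 541 [ 0.517 -0.139  0.532 -0.13   0.534 -0.035]
0.14 540 [ 0.522 -0.139  0.532 -0.044  0.534 -0.035]
0.15 599 [ 0.526 -0.14   0.532 -0.13   0.534 -0.034]
```

View pics/w1.png

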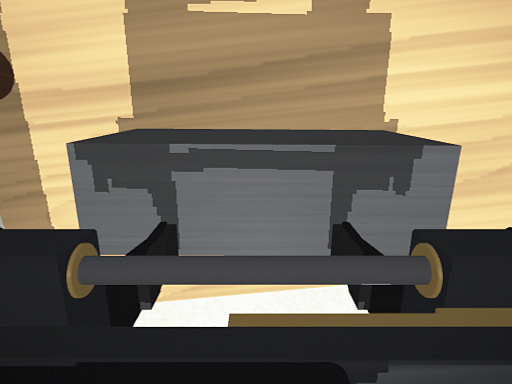

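The tin has not moved and there is no force, although the fingers seem to overlap its top. I'll back off and check where the fingertips really are.

Request:
drive_tool --pt "100 -20 0 0 0 0 0" --pt "100 -20 0 0 0 0 0" --pt "100 -20 0 0 0 0 0" --pt "100 0 0 0 0 0 0"

```text
time_s: 4.85
tcp_pos: [0.4584, -0.0859, 0.1121]
ee_rot: [[1.0, 0.002, -0.003], [0.002, -1.0, 0.001], [-0.003, -0.001, -1.0]]
wrist_force: [-0.4, -0.5, -0.2]
gripper_width: 1.001
gripper_force: 0.0
```

Run:
```python
from h import *
s=sense();print(s["tcp_pos"],s["joints"]); c=capture("side")
P,u,v=pts(c)
for lo,hi in((-.16,-.12),(-.06,-.01)):
    for z in np.arange(.06,.2,.01):
        q=P[(P[:,0]>.42)&(P[:,0]<.50)&(P[:,1]>lo)&(P[:,1]<hi)&(P[:,2]>z)&(P[:,2]<z+.01)]
        if len(q): print(lo,round(z,2),len(q),np.percentile(q[:,:2],[2,98],axis=0).round(3).ravel())
T,L=survey(.119,.127)
cv2.imwrite("pics/d.png",cv2.resize(c["frame"][130:290,200:360],(600,600),interpolation=cv2.INTER_CUBIC)[:,:,::-1])
```

```text
[ 0.45838978 -0.08593463  0.11213594] [  9.37379126  12.5924389  -28.82548165  -0.08380614 -48.76783438
  80.81737788]
-0.16 0.12 10 [ 0.448 -0.139  0.467 -0.136]
-0.16 0.13 33 [ 0.447 -0.139  0.467 -0.135]
-0.16 0.14 34 [ 0.447 -0.139  0.469 -0.135]
-0.16 0.15 32 [ 0.446 -0.141  0.467 -0.135]
-0.16 0.16 14 [ 0.447 -0.143  0.467 -0.141]
-0.16 0.2 14 [ 0.42  -0.156  0.421 -0.136]
-0.06 0.12 8 [ 0.447 -0.044  0.454 -0.036]
-0.06 0.13 14 [ 0.446 -0.044  0.463 -0.036]
-0.06 0.14 19 [ 0.447 -0.044  0.467 -0.036]
-0.06 0.15 19 [ 0.446 -0.043  0.468 -0.036]
-0.06 0.16 11 [ 0.453 -0.044  0.462 -0.041]
-0.06 0.17 17 [ 0.448 -0.044  0.457 -0.035]
-0.06 0.18 12 [ 0.447 -0.039  0.452 -0.027]
-0.06 0.19 6 [ 0.426 -0.038  0.445 -0.034]
-0.06 0.2 29 [ 0.42  -0.053  0.442 -0.015]
scene tin 1251 (array([544.8, -89.6]), array([213.8,  68.2]), 89.51) lip 1480 (array([683.8, -92.2]), array([192., 520.]), 6.09)
side tin 922 (array([541.7, -91. ]), array([210.9,  64.7]), 89.8) lip 1150 (array([671.3, -94.8]), array([214.4, 513.7]), 5.39)
```

View pics/d.png

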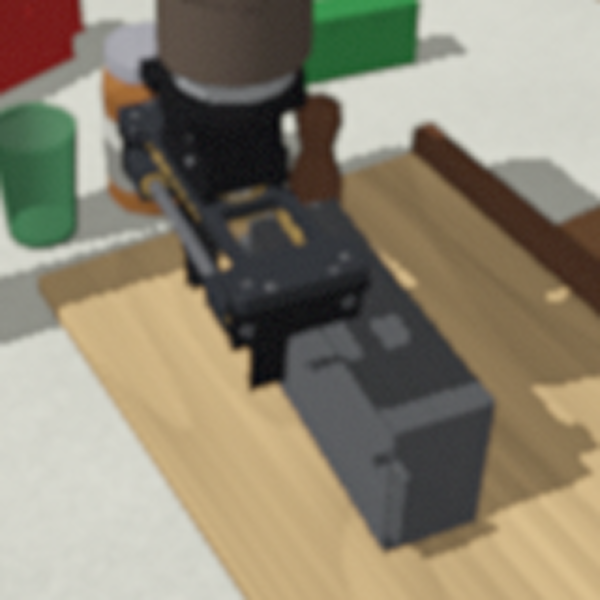

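The picture shows the open fingertip at about (265, 385), clearly above the board. In depth it is at z ≈ 0.125, some 30 mm higher than expected. I'll close the fingers and see whether they get longer.

Request:
drive_tool --pt "0 -10 0 0 0 0 0" --pt "0 0 0 0 0 0 0" --pt "0 0 0 0 0 0 0" --pt "0 0 0 0 0 0 0" --pt "0 0 0 0 0 0 0"

```text
time_s: 5.42
tcp_pos: [0.4529, -0.0858, 0.1124]
ee_rot: [[1.0, 0.003, 0.0], [0.003, -1.0, -0.0], [0.0, 0.0, -1.0]]
wrist_force: [-0.5, -0.1, -0.0]
gripper_width: 0.705
gripper_force: 0.0
```

Run:
```python
from h import *
s=sense();print(s["tcp_pos"],s["gripper_width"])
for n in ("side","scene"):
    c=capture(n);P,u,v=pts(c)
    for z in np.arange(.05,.22,.01):
        q=P[(P[:,0]>.38)&(P[:,0]<.505)&(P[:,1]>-.2)&(P[:,1]<.02)&(P[:,2]>z)&(P[:,2]<z+.01)]
        if len(q): print(n,round(z,2),len(q),np.percentile(q,[2,98],axis=0).round(3).ravel())
    if n=="side": cv2.imwrite("pics/e.png",cv2.resize(c["frame"][130:290,200:360],(600,600),interpolation=cv2.INTER_CUBIC)[:,:,::-1])
```

```text
[ 0.45285102 -0.08575187  0.11244621] 0.7045890061983594
side 0.12 12 [ 0.441 -0.125  0.127  0.461 -0.05   0.13 ]
side 0.13 39 [ 0.441 -0.127  0.13   0.463 -0.105  0.14 ]
side 0.14 30 [ 0.441 -0.127  0.14   0.463 -0.122  0.148]
side 0.15 2 [ 0.441 -0.046  0.152  0.442 -0.044  0.156]
side 0.16 9 [ 0.448 -0.057  0.162  0.454 -0.053  0.17 ]
side 0.17 16 [ 0.443 -0.056  0.17   0.452 -0.048  0.178]
side 0.18 12 [ 0.44  -0.051  0.18   0.445 -0.041  0.189]
side 0.19 49 [ 0.416 -0.173  0.193  0.486 -0.006  0.2  ]
side 0.2 223 [ 0.414 -0.174  0.2    0.486 -0.005  0.21 ]
side 0.21 292 [ 0.414 -0.174  0.21   0.482 -0.005  0.22 ]
scene 0.12 15 [ 0.444 -0.124  0.126  0.465 -0.05   0.129]
scene 0.13 42 [ 0.444 -0.125  0.131  0.465 -0.052  0.139]
scene 0.14 49 [ 0.444 -0.124  0.14   0.466 -0.051  0.15 ]
scene 0.15 37 [ 0.445 -0.126  0.151  0.466 -0.051  0.16 ]
scene 0.16 42 [ 0.447 -0.128  0.16   0.465 -0.044  0.169]
scene 0.17 31 [ 0.442 -0.13   0.17   0.465 -0.043  0.18 ]
scene 0.18 16 [ 0.442 -0.131  0.18   0.465 -0.046  0.189]
scene 0.19 42 [ 0.422 -0.174  0.19   0.49  -0.003  0.2  ]
scene 0.2 176 [ 0.423 -0.174  0.2    0.493 -0.006  0.21 ]
scene 0.21 268 [ 0.424 -0.173  0.21   0.492 -0.005  0.22 ]
```

View pics/e.png

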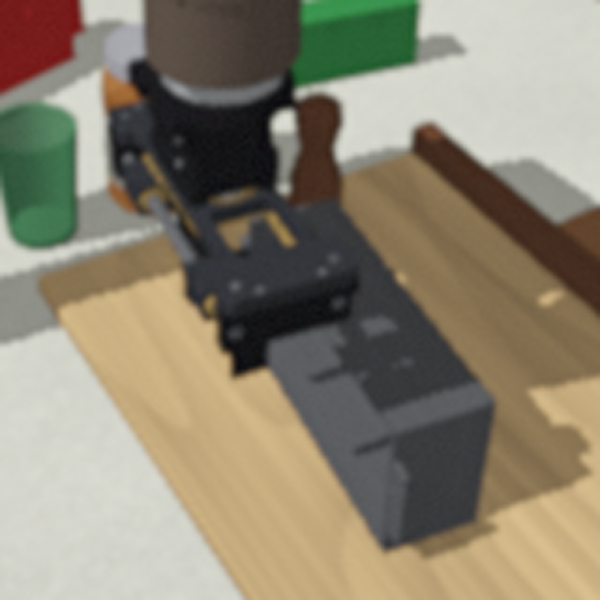

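The fingertip is still at z ≈ 0.126, at about (240, 370) in the picture, and the body's underside is at 0.19. So the whole gripper sits about 33 mm higher than the reported TCP implies, and I'll correct by going 33 mm lower. Reopening, then pushing at the rim.

Request:
drive_tool --pt "100 0 0 -15 0 0 0" --pt "100 0 0 -18 0 0 0" --pt "100 20 0 0 0 0 0" --pt "100 10 0 0 0 0 0" --pt "100 5 0 0 0 0 0"

```text
time_s: 5.93
tcp_pos: [0.4897, -0.0857, 0.0796]
ee_rot: [[1.0, 0.004, 0.002], [0.004, -1.0, -0.0], [0.002, 0.0, -1.0]]
wrist_force: [0.2, 0.5, 0.1]
gripper_width: 0.906
gripper_force: 0.0
```

Request:
drive_tool --pt "100 5 0 0 0 0 0" --pt "100 5 0 0 0 0 0" --pt "100 5 0 0 0 0 0" --pt "100 5 0 0 0 0 0" --pt "100 5 0 0 0 0 0"

```text
time_s: 6.35
tcp_pos: [0.5124, -0.0858, 0.0797]
ee_rot: [[1.0, 0.003, -0.0], [0.003, -1.0, 0.0], [-0.0, -0.0, -1.0]]
wrist_force: [-1.2, -0.3, 0.5]
gripper_width: 1.0
gripper_force: 0.6
```

```bash
cat >> h.py <<'E'
def tinpts():
    for n in("scene","side"):
        c=capture(n);P,u,v=pts(c);f=c["frame"][v,u].astype(int)
        Q=P[(P[:,0]>.48)&(P[:,0]<.76)&(((P[:,1]>-.19)&(P[:,1]<-.16))|((P[:,1]>-.02)&(P[:,1]<.0)))&(P[:,2]>.025)&(P[:,2]<.15)&(f.max(1)<100)&(np.ptp(f,axis=1)<25)]
        for x in np.arange(.50,.76,.015):
            q=Q[abs(Q[:,0]-x)<.005]
            if len(q)>3: print(n,round(x,3),len(q),np.percentile(q[:,2],[10,50,90]).round(3))
E
python3 -c "
from h import *
tinpts()"
```

```text
scene 0.53 51 [0.127 0.129 0.131]
scene 0.545 52 [0.126 0.127 0.129]
scene 0.56 51 [0.124 0.125 0.126]
scene 0.575 98 [0.028 0.121 0.124]
scene 0.59 118 [0.089 0.108 0.122]
scene 0.755 20 [0.043 0.044 0.045]
side 0.515 45 [0.028 0.03  0.031]
side 0.53 71 [0.027 0.129 0.131]
side 0.545 51 [0.026 0.127 0.129]
side 0.56 44 [0.125 0.126 0.127]
side 0.575 42 [0.123 0.124 0.124]
side 0.59 7 [0.122 0.123 0.123]
```

It is tilting as planned. I'll push on to about x = 0.555.

Request:
drive_tool --pt "100 5 0 0 0 0 0" --pt "100 5 0 0 0 0 0" --pt "100 5 0 0 0 0 0" --pt "100 5 0 0 0 0 0" --pt "100 5 0 0 0 0 0"

```text
time_s: 6.87
tcp_pos: [0.5384, -0.0857, 0.0795]
ee_rot: [[1.0, 0.003, 0.001], [0.003, -1.0, 0.0], [0.001, -0.0, -1.0]]
wrist_force: [0.1, 0.4, 0.1]
gripper_width: 1.001
gripper_force: 0.1
```

Request:
drive_tool --pt "100 5 0 0 0 0 0" --pt "100 5 0 0 0 0 0" --pt "100 4 0 0 0 0 0" --pt "100 3 0 0 0 0 0" --pt "100 0 0 0 0 0 0"

```text
time_s: 7.28
tcp_pos: [0.5552, -0.0857, 0.0794]
ee_rot: [[1.0, 0.003, 0.0], [0.003, -1.0, -0.0], [0.0, 0.0, -1.0]]
wrist_force: [0.2, 0.5, 0.3]
gripper_width: 1.002
gripper_force: 0.0
```

```bash
python3 -c "
from h import *
tinpts()"
```

```text
scene 0.545 26 [0.057 0.062 0.066]
scene 0.56 4 [0.046 0.048 0.049]
scene 0.62 91 [0.123 0.128 0.134]
scene 0.635 87 [0.106 0.111 0.115]
scene 0.65 85 [0.089 0.093 0.099]
scene 0.755 17 [0.043 0.044 0.045]
side 0.545 7 [0.076 0.077 0.078]
side 0.56 7 [0.048 0.056 0.06 ]
side 0.59 23 [0.026 0.029 0.031]
side 0.65 17 [0.091 0.102 0.109]
```

Past balance and falling. I'll back off and check.

Request:
drive_tool --pt "100 -15 0 5 0 0 0" --pt "100 -25 0 0 0 0 0" --pt "100 -25 0 0 0 0 0" --pt "100 0 0 0 0 0 0" --pt "100 0 0 0 0 0 0"

```text
time_s: 7.8
tcp_pos: [0.4884, -0.0859, 0.0849]
ee_rot: [[1.0, 0.003, 0.0], [0.003, -1.0, 0.0], [0.0, -0.0, -1.0]]
wrist_force: [0.0, -0.2, 0.0]
gripper_width: 1.002
gripper_force: 0.0
```

Run:
```python
from h import *
T,L=survey(.077,.089)
print(rect(T)); 
a=capture("scene"); save(a,"f")
```

```text
scene tin 632 (array([630.8, -90.5]), array([241.6, 107.3]), 89.96) lip 1476 (array([698.4, -90.9]), array([162.9, 518.2]), 6.02)
side tin 420 (array([627.9, -92.3]), array([238.4, 104.7]), 89.22) lip 1135 (array([708.7, -87.7]), array([167.8, 512.7]), 1.72)
(array([630.6, -90.6]), array([242. , 109.6]), 89.09)
```

View pics/f.png

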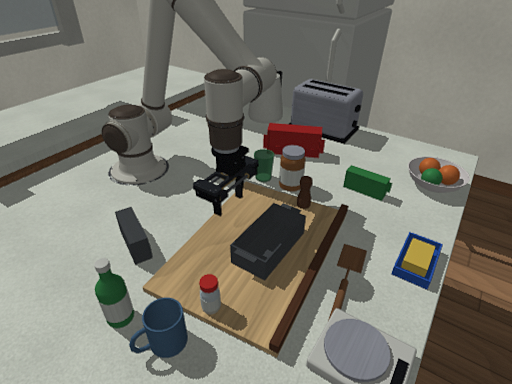

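The tin sits mouth up at about (0.629, −0.091), at (270, 240) in the picture, and everything else is still standing. Next I lower, yaw the tool 6° to match the lip, and push.

Request:
drive_tool --pt "100 0 -12 0 0 0 0.102" --pt "100 0 0 -32 0 0 0" --pt "100 0 0 -31 0 0 0" --pt "100 25 2.6 0 0 0 0" --pt "100 25 2.6 0 0 0 0"

```text
time_s: 8.37
tcp_pos: [0.5377, -0.093, 0.0189]
ee_rot: [[0.995, 0.104, -0.006], [0.104, -0.995, -0.001], [-0.006, 0.0, -1.0]]
wrist_force: [1.3, 0.7, 0.6]
gripper_width: 1.0
gripper_force: 0.0
```

Request:
drive_tool --pt "100 10 1 0 0 0 0" --pt "100 7 0.7 0 0 0 0" --pt "100 7 0.7 0 0 0 0" --pt "100 7 0.7 0 0 0 0" --pt "100 7 0.7 0 0 0 0"

```text
time_s: 8.78
tcp_pos: [0.5764, -0.089, 0.0211]
ee_rot: [[0.995, 0.104, -0.002], [0.104, -0.995, 0.0], [-0.002, -0.0, -1.0]]
wrist_force: [-1.3, -1.3, -0.2]
gripper_width: 1.001
gripper_force: 0.9
```

Request:
drive_tool --pt "100 7 0.7 0 0 0 0" --pt "100 7 0.7 0 0 0 0" --pt "100 7 0.7 0 0 0 0" --pt "100 7 0.7 0 0 0 0" --pt "100 7 0.7 0 0 0 0"

```text
time_s: 9.2
tcp_pos: [0.613, -0.0851, 0.0213]
ee_rot: [[0.994, 0.105, -0.0], [0.105, -0.994, 0.0], [-0.0, -0.0, -1.0]]
wrist_force: [-2.9, -0.1, -0.5]
gripper_width: 0.996
gripper_force: 1.2
```

Run:
```python
from h import *
print(sense()["tcp_pos"],sense()["ee_rot"])
T,L=survey(.077,.089)
```

```text
[ 0.61295808 -0.08508139  0.02134714] [[ 9.94456335e-01  1.05149624e-01 -3.91981270e-04]
 [ 1.05149664e-01 -9.94456405e-01  8.26308821e-05]
 [-3.81119678e-04 -1.23389503e-04 -9.99999920e-01]]
scene tin 526 (array([672.6, -81.1]), array([115.5, 241.4]), 5.98) lip 1471 (array([699.4, -91. ]), array([162.8, 517.4]), 5.74)
side tin 390 (array([ 682.1, -102.1]), array([132.9, 199.1]), 14.29) lip 710 (array([ 692.1, -104.1]), array([175.2, 491.6]), 5.74)
```

Request:
drive_tool --pt "100 5 0.5 0 0 0 0" --pt "100 5 0.5 0 0 0 0" --pt "100 4 0.4 0 0 0 0" --pt "100 4 0.4 0 0 0 0" --pt "100 3 0.3 0 0 0 0"

```text
time_s: 9.72
tcp_pos: [0.6338, -0.0832, 0.0216]
ee_rot: [[0.994, 0.105, -0.0], [0.105, -0.994, -0.0], [-0.0, 0.0, -1.0]]
wrist_force: [-3.3, -0.8, 2.7]
gripper_width: 1.004
gripper_force: 2.2
```

Request:
drive_tool --pt "100 2 0.2 0 0 0 0" --pt "100 2 0.2 0 0 0 0" --pt "100 2 0.2 0 0 0 0"

```text
time_s: 9.97
tcp_pos: [0.6392, -0.0827, 0.0216]
ee_rot: [[0.994, 0.105, -0.001], [0.105, -0.994, -0.0], [-0.001, 0.0, -1.0]]
wrist_force: [-7.9, -2.8, 7.5]
gripper_width: 1.003
gripper_force: 5.6
```

Request:
drive_tool --pt "100 2 0.2 0 0 0 0" --pt "100 1 0.1 0 0 0 0"

```text
time_s: 10.13
tcp_pos: [0.6389, -0.0828, 0.0213]
ee_rot: [[0.994, 0.106, -0.008], [0.106, -0.994, -0.001], [-0.008, -0.0, -1.0]]
wrist_force: [-13.0, -1.4, 8.9]
gripper_width: 0.999
gripper_force: 6.6
```

Run:
```python
from h import *
c=capture("scene");P,u,v=pts(c)
from numpy import cos,sin,radians
n=np.array([cos(radians(6.03)),sin(radians(6.03))]);t=np.array([-n[1],n[0]])
s=P[:,:2]@n;w=P[:,:2]@t
for k in np.arange(-.24,-.03,.03):
    m=(abs(w-k)<.01)
    a=s[m&(abs(P[:,2]-.083)<.004)]; b=s[m&(abs(P[:,2]-.044)<.003)&(s>.72)]
    print(round(k,2),len(a),len(b),[np.percentile(x,[2,98]).round(4) if len(x)>4 else None for x in(a,b)])
for w0 in(-.12,-.19):
    a=P[(abs(w-w0)<.05)&(s>.60)&(s<.77)&(P[:,2]>.07)]; print(np.percentile(a[:,2],[50,80,95,99]))
a=capture("side"); P,u,v=pts(a); s=P[:,:2]@n
for lo,hi in((.64,.66),(.735,.755)):
  q=P[(s>lo)&(s<hi)&(P[:,1]>-.18)&(P[:,1]<.02)&(P[:,2]>.075)&(P[:,2]<.1)];print(lo,len(q),np.percentile(q[:,2],[50,90]))
```

```text
-0.24 30 64 [array([0.6397, 0.7442]), array([0.7439, 0.7655])]
-0.21 14 56 [array([0.6399, 0.7438]), array([0.7442, 0.7652])]
-0.18 11 53 [array([0.7404, 0.7442]), array([0.744 , 0.7653])]
-0.15 12 49 [array([0.7402, 0.7441]), array([0.7436, 0.765 ])]
-0.12 10 49 [array([0.7405, 0.7442]), array([0.7438, 0.7655])]
-0.09 10 44 [array([0.6363, 0.7442]), array([0.7439, 0.7659])]
-0.06 56 46 [array([-0.018 ,  0.7437]), array([0.722, 0.766])]
[0.25685033 0.37977791 0.40328794 0.40406379]
[0.2900429  0.37125156 0.39976802 0.40371682]
0.64 15 [0.08217612 0.08274637]
0.735 202 [0.08076932 0.08311419]
```

Flush along the whole length: the tin's edge and the lip face are both at 0.744. Now I back away and lift.

Request:
drive_tool --pt "100 -8 -0.8 0 0 0 0" --pt "100 -20 -2 0 0 0 0" --pt "100 -35 -3 0 0 0 0" --pt "100 -35 -3 0 0 0 0" --pt "100 0 0 40 0 0 0"

```text
time_s: 10.65
tcp_pos: [0.5233, -0.0922, 0.05]
ee_rot: [[0.994, 0.1, -0.035], [0.1, -0.995, 0.0], [-0.035, -0.004, -0.999]]
wrist_force: [-2.7, 0.2, -3.3]
gripper_width: 1.001
gripper_force: 0.0
```

Request:
drive_tool --pt "100 0 0 40 0 0 0" --pt "100 0 0 40 0 0 0" --pt "100 0 0 0 0 0 0" --pt "100 0 0 0 0 0 0"

```text
time_s: 10.98
tcp_pos: [0.5481, -0.0905, 0.145]
ee_rot: [[0.994, 0.105, 0.012], [0.105, -0.994, 0.001], [0.012, 0.0, -1.0]]
wrist_force: [-0.3, 0.6, -0.1]
gripper_width: 0.999
gripper_force: 0.0
```

Run:
```python
from h import *
c=capture("scene");P,u,v=pts(c)
from numpy import cos,sin,radians
n=np.array([cos(radians(6.03)),sin(radians(6.03))]);t=np.array([-n[1],n[0]])
s=P[:,:2]@n;w=P[:,:2]@t
for k in (-.24,-.19,-.15,-.11,-.07):
    m=(abs(w-k)<.01)
    a=s[m&(abs(P[:,2]-.083)<.004)&(s>.6)]; b=s[m&(abs(P[:,2]-.044)<.003)&(s>.72)]
    print(k,[np.percentile(x,[2,98]).round(4) if len(x)>4 else None for x in(a,b)])
save(c,"g")
```

```text
-0.24 [array([0.6394, 0.7443]), array([0.744 , 0.7661])]
-0.19 [array([0.6395, 0.7441]), array([0.7441, 0.7657])]
-0.15 [array([0.6395, 0.7441]), array([0.7448, 0.7657])]
-0.11 [array([0.639, 0.744]), array([0.7441, 0.7652])]
-0.07 [array([0.6396, 0.744 ]), array([0.7442, 0.7656])]
```

View pics/g.png

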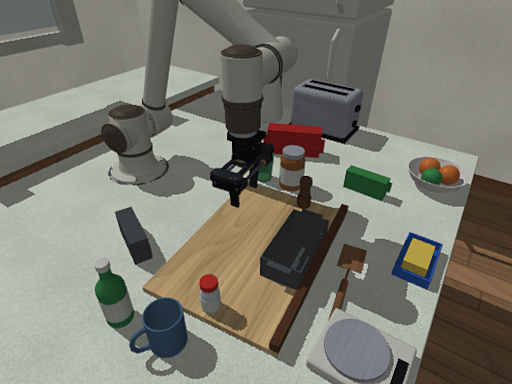

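The tin lies mouth up at about (295, 248), flush along the lip. The bystanders have not moved and the robot is clear of everything.

```bash
python3 -c "
from station import finish_job
print(finish_job())"
```

```text
the job is handed in; nothing more can be done
None
```

The loaf tin was pushed over onto its bottom, mouth up, then along the board until its long side lay flush against the rear lip; nothing else was moved, and the job is handed in (about 11 s used; no verdict returned).

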